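Check a housing frame's diagonals with a slide rule and true it

TASK

Check the aluminium frame for squareness with the spring slide rule: set its two pins into the inside of the two red corners and let go so that it springs out and reads that diagonal, then do the same in the two blue corners. Put the rule back flat on its grey rest block. If the two diagonals differ, shift the frame's far rail sideways by its orange tab until the frame is square, and leave the mug, the bottle and the bracket where they are.

Things in the scene. Friction and masses are not known exactly. Their poses are not given: they have to be found in the camera images.
- frame: Fixed steel plate 220 x 260 x 8 mm (place, yaw vary) with a four-rail aluminium frame: rails 20 mm wide, tops 38 mm above the table, opening 140 x 140 mm when square. Origin: centre of the plate's underside, under the opening's centre. x: from the near rail (fixed, x = -80 mm) to the far rail (x = +80 mm); y along both rails. Rail ends are red at near -y and far +y, blue at near +y and far -y.
- red_near (a point): Inside corner of the near rail and a side rail, red end (-y), at rail-top height, 38 mm up. The side rails swing on pivots 160 mm apart along x and along y, so the frame racks into a parallelogram when the far rail slides along y.
- red_far (a point): Inside corner at the far rail's red end (+y), at rail-top height; it moves with the far rail.
- blue_near (a point): Inside corner of the near rail and a side rail, blue end (+y), at rail-top height.
- blue_far (a point): Inside corner at the far rail's blue end (-y), at rail-top height; it moves with the far rail.
- tab (a point): Middle of the orange tab on the far rail, 20 mm below its top: 18 mm (frame x) by 16 mm (frame y) by 50 mm tall, top 88 mm above the table: carry the rule clear over it. Pinch it across its 16 mm width, or push it: the rail slides along the frame's y, 16 mm at most each way from square, with about 10 N of friction, and stays. Square: this point at y = 0 in the plate's frame.
- lug_black (a point): Centre of the black lug of the loose slide rule (260 g): 12 mm along the rule, 24 mm wide, from 8 to 58 mm above the beam's flat underside; this point is 36 mm above it. x along the rule to the yellow end, z up. Squeeze both lugs together (fingers closing along the rule) until they meet: the rule is then rigid, 194 mm long, 24 mm over the lugs (66 mm when out), and can be lifted.
- lug_yellow (a point): Centre of the yellow lug, on the sliding part of the rule, of the same size and at the same height. It is 12 mm from the black lug's centre when squeezed together, 54 mm when fully out.
- pin_black (a point): Middle of the downward brass pin at the black-lug end: polished, 10 mm diameter, 24 mm long from the beam's underside; on the centre line, 73 mm from the black lug's centre, 12 mm below the underside. The beam is 30 mm wide, 8 mm thick and ends 18 mm beyond the pin.
- pin_yellow (a point): Middle of the same kind of pin on the sliding part, 73 mm beyond the yellow lug's centre. When a pin sits fully in a corner its axis is about 7 mm from the inside corner.
- slide (a joint): Reading of the rule in m: 0 squeezed together, 0.042 fully out; a spring of 3 to 6 N pushes it out. Distance between pin axes = 0.158 + reading. In the square frame it reads about 0.026 on either diagonal; add 14 mm to the distance between pin axes to have the inside diagonal.
- rest: Grey plastic rest block 110 x 60 x 30 mm, fixed to the table (place and yaw vary); the rule starts on it lengthwise, the beam flat on the top and the pins hanging over its two ends. Origin: centre of its underside, x along its length.
- mug: Blue mug, 80 mm across, 90 mm tall, bystander; origin at the centre of its underside.
- spray: White bottle with red cap, 60 mm across, 170 mm tall, bystander; origin at the centre of its underside.
- bracket: Aluminium L bracket 100 x 60 x 52 mm, bystander; origin at the centre of its underside.
Mind the look-alikes: they are no part of the job. Of the things that look like the part that bears lug_black, the smaller one is meant. There is more than one size of the rest; the one meant has the size given above.

How it is judged:
On the way, in this order (a step that is already met when the one before it is completed fails the run):
1. the rule lies released across the frame with its two pins in the two red corners (((horizontal distance between pin_black and red_near below 0.0105 m and horizontal distance between pin_yellow and red_far below 0.0105 m) or (horizontal distance between pin_black and red_far below 0.0105 m and horizontal distance between pin_yellow and red_near below 0.0105 m)) and height (world z) of each of pin_black, pin_yellow below 0.037 m and contact force between rule and the fingers below 0.1 N), for 0.3 s.
2. then it lies released with its two pins in the two blue corners (((horizontal distance between pin_black and blue_near below 0.0105 m and horizontal distance between pin_yellow and blue_far below 0.0105 m) or (horizontal distance between pin_black and blue_far below 0.0105 m and horizontal distance between pin_yellow and blue_near below 0.0105 m)) and height (world z) of each of pin_black, pin_yellow below 0.037 m and contact force between rule and the fingers below 0.1 N), for 0.3 s.
3. then the rule lies flat on its rest block again, released (contact force between rule and rest above 0.5 N and angle between lug_black's own z axis and vertical below 0.06 rad and contact force between rule and the fingers below 0.1 N and velocity of joint slide between -0.01 and 0.01 m/s), for 0.2 s.
At the end, for the whole second after the job is handed in: The far rail's tab is within 3 mm of its square position (diagonals equal within about 4 mm), and the rule rests flat (within 0.06 rad) on its grey rest block, released and still (all of step 3 and y of tab in the frame of frame between -0.003 and 0.003 m); the robot touches nothing.
It fails at once if the blue mug is moved by more than 30 mm or tipped (distance of mug from where it was at the start of the episode above 0.03 m or angle between mug's own z axis and vertical above 0.3 rad).
It fails at once if the spray bottle is moved by more than 30 mm or tipped (distance of spray from where it was at the start of the episode above 0.03 m or angle between spray's own z axis and vertical above 0.3 rad).
It fails at once if the bracket is moved by more than 30 mm or tipped (distance of bracket from where it was at the start of the episode above 0.03 m or angle between bracket's own z axis and vertical above 0.3 rad).
It also fails if it takes over 72 s, if anything falls off the work surface, if the arm or the gripper's body presses on something with over 40 N, if the wrist force passes 120 N, or if a joint passes its speed limit or range.

ROBOT

A 7-joint arm with a two-finger parallel gripper is mounted at the origin on the work surface. World frame = base frame: x ahead of the robot, y to its left, z up, the work surface at z = 0. Lengths are in m, angles in rad, forces in N, time in s.
With the tool pointing down it reaches from about 0.425 to 0.95 m from the base axis. Payload 4.7 kg.
Tool frame: the origin (TCP) lies midway between the tips of the shut fingers; the grasp point (between the pads) lies 19 mm behind it (bot.grasp_offset is the distance from the TCP to the grasp point, in m); z points along the fingers, y is the direction in which the jaws open and shut (so a half turn about z gives the same grasp; the last joint's range is limited). The gripper opens to 87 mm and grips with 3 to 60 N. Pads are 19 mm wide; open, the fingers measure 117 mm over their backs; the gripper's body (75 mm by 190 mm) begins 51 mm behind the grasp point.
Start: joints at [1.294, 0.469, -0.049, 1.532, 0.024, 1.141, -0.082], TCP at [0.166, -0.654, 0.192] pointing down, gripper open.
Joint ranges: [-2.59, 2.59], [-0.33, 1.99], [-1.39, 1.29], [0.1, 2.45], [-1.04, 4.18], [0.21, 1.99], [-2.66, 2.66]. Speed limits (rad/s): [2.57, 2.57, 3.14, 3.14, 3.14, 3.14, 3.14].

INTERFACE

Orientations are given as a rotation vector (axis times angle).
In Python, from rig import bot, eyes gives the robot as it stands.
- The arm moves only by the tool arm_command, never from a script. Its arguments are lists of equal length, an entry for each row: "xyz": the shift along the tool's x, y, z in mm, a list of three; "twist": the turn, a rotation vector about the tool's x, y, z in rad, a list of three; "grip": the opening, from -1 (shut) to 1 (fully open), so that 0 is half open. In form: {"xyz": [[x, y, z], ...], "twist": [[wx, wy, wz], ...], "grip": [grip, ...]}. A call has 1 to 5 rows; each row is the pose to reach, as a shift and turn from the pose commanded when the call began, along the tool's axes at that moment; what a row does not reach only later rows make up. A row lasts 1/8 s, in which the tool goes at most 62.5 mm and 10.7 degrees, less where a joint would pass 70% of its speed; a pose out of reach is approached as far as the arm can. A call with a gripper value outside its range is refused whole. The fingers move at their own pace and stop on an object; the grip force is fixed at half the most. Time passes only in rows, so rows that repeat a pose let the fingers close. It gives the time, the measured TCP pose, the force and the opening at its end, in the units of the state.
- bot.read_state(): the state, without advancing time (a new reading comes with each control period).
- eyes.snapshot(name): name is "side" or "top"; returns a dict with "pixels" (480x640x3 uint8, red, green, blue), "range_z" (480x640 float32, m along the optical axis (not along the pixel's ray), 0 where there is no reading), "intrinsics" (3x3 intrinsics, pixels), "dist_coeffs" ([k1, k2, p1, p2, k3] as OpenCV has them; the pictures are not rectified), "extrinsics" (4x4, takes a point from camera to world coordinates). Camera axes: x right, y up, looking along -z (the intrinsics and any distortion apply to the point x, -y, -z); pixel columns grow to the right and rows downward; lengths in m; the calibration is good to about 2 mm. A picture is of the moment at which its call begins.
- bot.finish_job(): hands the job in, once; it reports no verdict.
The state is a dict: "time_s": time; "joint_positions": joint angles; "joint_velocities": joint speeds; "joint_torque": joint torques, N m; "position": TCP position; "tool_rot": TCP orientation; "ft_force": force on the tool from outside, world axes, zero at the start; "torque": the same for the moment, N m; "gripper_width": finger opening in m.
Only numpy, scipy, OpenCV 4.12 (cv2) and the standard library are available. Lean on these libraries where they do the work, as an engineer would, in place of code of your own. Each camera call takes 0.05 s, during which the arm holds its last target. There are 200 camera calls.

## Working session

There is one attempt and no reset: what is moved stays moved. The work goes in short steps, Python scripts to look and compute and a tool call to move; the robot and the scene stay as the last step left them, time stands still between calls to the robot, and variables do not carry over. Pictures are saved under pics/ and viewed, about 8 in all and at most 12, crops included, and the job is handed in when it is done.

Besides the shell and the picture viewer there is one more tool, called after "Call:" as a command line: name --argument value ..., lists and objects as JSON in quotes. arm_command: Moves the arm, as the interface text tells. Its arguments: {"type":"object","properties":{"xyz":{"type":"array"},"twist":{"type":"array"},"grip":{"type":"array"}},"required":["xyz","twist","grip"]}

```bash
ls; mkdir -p pics; cat > h.py <<'E'
import numpy as np, cv2
from rig import bot, eyes
def snap(n):
    s=eyes.snapshot(n); return s
def save(s,f): cv2.imwrite('pics/'+f,s['pixels'][...,::-1])
def ray(s,uv):
    uv=np.asarray(uv,float).reshape(-1,1,2)
    p=cv2.undistortPoints(uv,s['intrinsics'],np.array(s['dist_coeffs'])).reshape(-1,2)
    E=np.array(s['extrinsics']); d=np.c_[p[:,0],-p[:,1],-np.ones(len(p))]
    return E[:3,3],d@E[:3,:3].T
def onplane(s,uv,z):
    o,d=ray(s,uv); return o+d*((z-o[2])/d[:,2])[:,None]
def cloud(s):
    h,w=s['range_z'].shape; u,v=np.meshgrid(np.arange(w),np.arange(h))
    o,d=ray(s,np.stack([u,v],-1)); return (o+d*s['range_z'].reshape(-1,1)).reshape(h,w,3)
def proj(s,P):
    E=np.linalg.inv(np.array(s['extrinsics'])); q=np.asarray(P).reshape(-1,3)@E[:3,:3].T+E[:3,3]
    q[:,1:]*=-1
    return cv2.projectPoints(q.reshape(-1,1,3),np.zeros(3),np.zeros(3),s['intrinsics'],np.array(s['dist_coeffs']))[0].reshape(-1,2)
E
python3 - <<'E'
from h import *
for n in('top','side'):
    s=snap(n); save(s,n+'0.png'); print(n,s['intrinsics'],s['dist_coeffs'],s['extrinsics'])
print(bot.read_state(), bot.grasp_offset)
E
```

```text
pics
top [[503.85908514   0.         316.78028855]
 [  0.         503.85908514 243.46259994]
 [  0.           0.           1.        ]] [-0.11055343  0.          0.          0.          0.        ] [[ 0.0073451   0.98530637 -0.17063821  0.3322347 ]
 [-0.99993503  0.00574959 -0.00984258  0.00898585]
 [-0.00871686  0.17069942  0.98528459  1.36645233]
 [ 0.          0.          0.          1.        ]]
side [[457.39556559   0.         316.01631951]
 [  0.         457.39556559 238.8451882 ]
 [  0.           0.           1.        ]] [-0.11667825  0.          0.          0.          0.        ] [[-0.9819949   0.09141561 -0.16531545  0.33876997]
 [-0.18859024 -0.52509642  0.82988401  1.09803739]
 [-0.0109422   0.84611875  0.5328821   0.7451488 ]
 [ 0.          0.          0.          1.        ]]
{'time_s': 0.1, 'joint_positions': array([ 1.29409227,  0.46938964, -0.04860354,  1.53353969,  0.02414503,
        1.14100215, -0.08230244]), 'joint_velocities': array([-1.22088920e-03, -2.22391613e-03, -5.45794607e-04, -2.36509041e-03,
       -9.28780487e-05,  6.94896837e-04,  4.42362977e-04]), 'joint_torque': array([ 7.77080622e-04, -5.09169781e+01, -8.13951250e-02, -2.36829382e+01,
       -6.15337514e-02,  3.44691309e-02,  3.69577333e-05]), 'position': array([ 0.16542337, -0.65382194,  0.19149973]), 'tool_rot': array([-3.11578843e+00, -3.88122932e-01,  4.89952665e-04]), 'ft_force': array([ 0.10755575,  0.62137782, -0.65738191]), 'torque': array([-0.03440128, -0.03022698,  0.01557157]), 'gripper_width': 0.0869155622285928} 0.0187
```

View pics/top0.png

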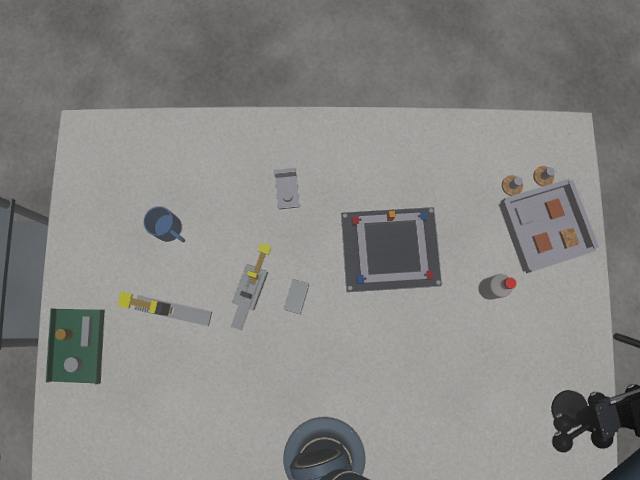

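View pics/side0.png

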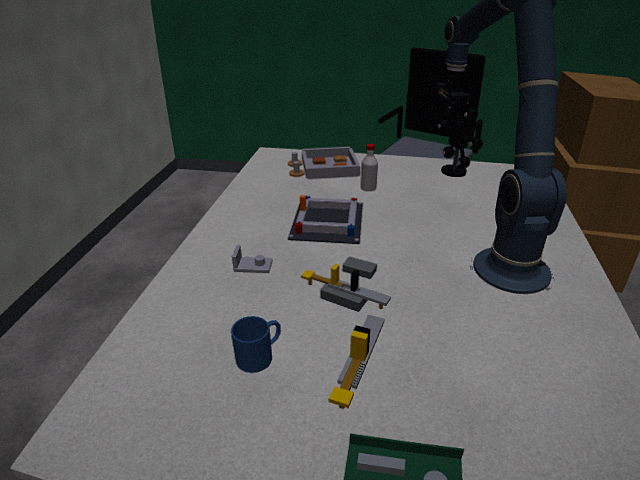

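The top view shows the rule on its rest near (250,287), with the yellow end at (264,249) and the black end at (240,328). The larger look-alike is at (165,308) and the small look-alike block at (297,297). The frame is at (391,250) with its tab at (391,215), the bracket at (287,188), the mug at (163,224) and the bottle at (500,286). I'll zoom in on the rule and the frame.

```bash
python3 - <<'E'
from h import *
t=cv2.imread('pics/top0.png'); s=cv2.imread('pics/side0.png')
a=cv2.resize(t[200:300,330:450],None,fx=3.3,fy=3,interpolation=cv2.INTER_CUBIC)
b=cv2.resize(t[235:335,220:320],(396,300),interpolation=cv2.INTER_CUBIC)
c=cv2.resize(s[185:250,285:370],(396,300),interpolation=cv2.INTER_CUBIC)
d=cv2.resize(s[250:320,295:395],(396,300),interpolation=cv2.INTER_CUBIC)
cv2.imwrite('pics/crops.png',np.vstack([np.hstack([a,b]),np.hstack([c,d])]))
T=snap('top'); C=cloud(T); P=T['pixels'].astype(int); hsv=cv2.cvtColor(T['pixels'],cv2.COLOR_RGB2HSV)
np.savez('top.npz',**{k:np.array(v) for k,v in T.items()})
S=snap('side');np.savez('side.npz',**{k:np.array(v) for k,v in S.items()})
for n,S_ in(('top',T),('side',S)):
  C=cloud(S_);hsv=cv2.cvtColor(S_['pixels'],cv2.COLOR_RGB2HSV);H,Sa,V=[hsv[...,i].astype(int) for i in range(3)]
  M=dict(red=((H<5)|(H>174))&(Sa>150)&(V>80),orange=(H>=8)&(H<18)&(Sa>170)&(V>120),yellow=(H>=19)&(H<32)&(Sa>150)&(V>120),blue=(H>105)&(H<125)&(Sa>140),black=(V<45))
  print(n)
  for k,m in M.items():
    nn,l,st,ce=cv2.connectedComponentsWithStats(m.astype(np.uint8))
    for i in range(1,nn):
      if 4<=st[i,4]<600:
        p=C[l==i]; 
        if p[:,0].min()>0.2 and abs(np.median(p[:,1]))<.45 and p[:,2].max()<.2: print(k,st[i,4],ce[i].round(1),np.median(p,0).round(4),'zmax',p[:,2].max().round(3))
E
```

```text
top
red 10 [428.  272.5] [ 0.4882 -0.2721  0.039 ] zmax 0.042
red 81 [510.3 282.6] [ 0.4456 -0.4464  0.1705] zmax 0.176
orange 25 [391.9 213.4] [ 0.6342 -0.1739  0.0884] zmax 0.095
yellow 32 [251.7 274.1] [0.4732 0.1868 0.0889] zmax 0.095
yellow 61 [152.6 306.5] [0.3875 0.4346 0.1078] zmax 0.114
side
red 18 [370.4 144.9] [ 0.4455 -0.4434  0.1682] zmax 0.17
red 5 [352.2 198.6] [ 0.4861 -0.2696  0.0389] zmax 0.041
red 11 [298.5 223.5] [ 0.6274 -0.0806  0.0373] zmax 0.041
orange 6 [302.3 196.2] [ 0.6331 -0.1692  0.0872] zmax 0.089
yellow 58 [307.5 273.1] [0.5485 0.1653 0.0385] zmax 0.042
yellow 83 [359.2 334.5] [0.3862 0.4365 0.1064] zmax 0.109
blue 6 [307.2 196.7] [ 0.639  -0.2579  0.0392] zmax 0.043
blue 65 [350.7 230.3] [ 0.4671 -0.0854  0.028 ] zmax 0.04
blue 5 [363.2 330.4] [0.3798 0.4244 0.1062] zmax 0.107
black 4 [301.2 229. ] [ 0.6188 -0.075   0.0213] zmax 0.027
black 47 [238. 257.] [0.7545 0.119  0.0328] zmax 0.047
black 303 [356.7 275.8] [0.4202 0.1138 0.0228] zmax 0.09
black 361 [342.5 300.9] [0.4454 0.2318 0.0145] zmax 0.03
black 9 [374.3 301. ] [0.3693 0.2388 0.0319] zmax 0.033
black 4 [252.5 321.2] [0.6179 0.4068 0.0764] zmax 0.081
black 25 [277.  326.5] [0.568  0.3906 0.0569] zmax 0.073
black 4 [257.8 329.8] [0.6082 0.4055 0.0532] zmax 0.054
black 4 [379.5 330.5] [0.3484 0.3439 0.0363] zmax 0.039
black 5 [251.2 331.6] [0.6231 0.4075 0.0449] zmax 0.051
black 5 [250.  336.2] [0.627  0.4092 0.0314] zmax 0.038
black 6 [256.8 336.5] [0.6118 0.4066 0.0326] zmax 0.037
black 4 [377.5 335.5] [0.3515 0.3613 0.0372] zmax 0.041
black 4 [375.5 340.5] [0.3545 0.3758 0.037 ] zmax 0.038
```

View pics/crops.png

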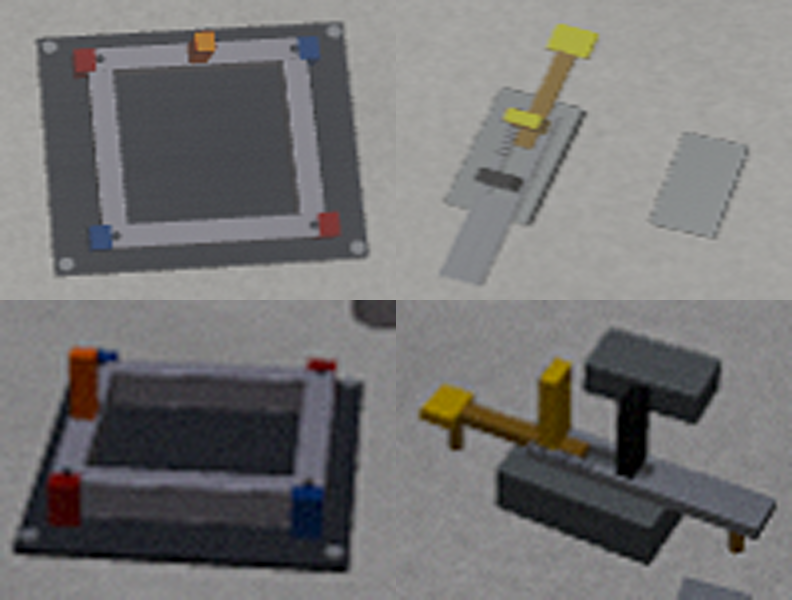

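The crops show the far rail racked towards +y (left) and the rule on its block with its pins over the ends. Next I'll locate the pivots, plate discs, lugs and rest in both views.

```bash
cat >> h.py <<'E'
def tri(a,ua,b,ub):
    o1,d1=ray(a,ua);o2,d2=ray(b,ub);d1=d1[0];d2=d2[0]
    t=np.linalg.lstsq(np.c_[d1,-d2],o2-o1,rcond=None)[0]
    p,q=o1+d1*t[0],o2+d2*t[1]; return (p+q)/2,np.linalg.norm(p-q)
def frame_fix(P,Q):  # 2D rigid fit Q(world)=R P + t
    p=P-P.mean(0);q=Q-Q.mean(0); a=np.arctan2((p[:,0]*q[:,1]-p[:,1]*q[:,0]).sum(),(p*q).sum()); c,s=np.cos(a),np.sin(a)
    R=np.array([[c,-s],[s,c]]); t=Q.mean(0)-R@P.mean(0); return a,R,t,np.linalg.norm(P@R.T+t-Q,axis=1)
E
python3 - <<'E'
from h import *
T=dict(np.load('top.npz'));S=dict(np.load('side.npz'))
A=lambda x,y:(330+(x+.5)/3.3-.5,200+(y+.5)/3-.5)
B=lambda x,y:(220+(x-396+.5)/3.96-.5,235+(y+.5)/3-.5)
Cc=lambda x,y:(285+(x+.5)*85/396-.5,185+(y-300+.5)*65/300-.5)
D=lambda x,y:(295+(x-396+.5)*100/396-.5,250+(y-300+.5)*70/300-.5)
piv=dict(farR=(98,58),farB=(295,48),nearB=(116,235),nearR=(310,225))
p={k:onplane(T,A(*v),.038)[0] for k,v in piv.items()}
for k in p: print(k,p[k].round(4))
ds={'f+':(50,47),'f-':(335,31),'n-':(358,247),'n+':(66,264)}
d={k:onplane(T,A(*v),.008)[0] for k,v in ds.items()}
for k in d: print(k,d[k].round(4))
print('discs dist',np.linalg.norm(d['f+']-d['n+']),np.linalg.norm(d['f+']-d['f-']),'centre',sum(d.values())/4)
n=p['nearB']-p['nearR'];f=p['farR']-p['farB']; print('yaw near',np.degrees(np.arctan2(-n[0],n[1])),'far',np.degrees(np.arctan2(-f[0],f[1])),np.linalg.norm(n),np.linalg.norm(f))
e=d['f+']-d['n+']+d['f-']-d['n-'];g=d['f+']-d['f-']+d['n+']-d['n-']; print('disc yaw',np.degrees(np.arctan2(e[1],e[0])),np.degrees(np.arctan2(-g[0],g[1])))
# side cross-checks (rail tops / lugs)
print('nearB side',onplane(S,Cc(315,478),.038).round(4),'farR side',onplane(S,Cc(65,475),.038).round(4))
print('tri tab top',tri(T,A(205,41),S,Cc(84,353)))
print('lug Y',tri(T,B(523,118),S,D(556,365)),'plane',onplane(T,B(523,118),.088))
print('lug B',tri(T,B(498,178),S,D(634,388)),'plane',onplane(T,B(498,178),.088))
print('head Y',tri(T,B(573,41),S,D(446,404)),onplane(T,B(573,41),.038))
C=cloud(T)
for nm,q in(('restL',(470,180)),('restR',(548,170)),('beam',(480,230)),('decoy',(700,185)),('rail',(205,235))):
    u,v=(A if nm=='rail' else B)(*q);u,v=int(round(u)),int(round(v)); print(nm,np.median(C[v-1:v+2,u-1:u+2].reshape(-1,3),0).round(4))
for nm,c in(('rest',[(500,88),(587,110),(530,225),(444,203)]),('decoy',[(684,132),(748,147),(714,237),(650,220)]),('beamend',[(440,275),(485,284)])):
    print(nm,onplane(T,[B(*x) for x in c],.038 if nm=='beamend' else .03).round(4).tolist())
E
```

```text
farR [ 0.63   -0.0922  0.038 ]
farB [ 0.6404 -0.2544  0.038 ]
nearB [ 0.4703 -0.1055  0.038 ]
nearR [ 0.4798 -0.2622  0.038 ]
f+ [ 0.6468 -0.0543  0.008 ]
f- [ 0.6638 -0.2948  0.008 ]
n- [ 0.4633 -0.3076  0.008 ]
n+ [ 0.447 -0.067  0.008]
discs dist 0.20024007992836793 0.24105642955360265 centre [ 0.55522597 -0.1809203   0.008     ]
yaw near 3.4817702871839633 far 3.6639003368262535 0.15693428993067066 0.1625304199309658
disc yaw 3.646906038061685 3.946710264801938
nearB side [[ 0.4658 -0.1108  0.038 ]] farR side [[ 0.6289 -0.0866  0.038 ]]
tri tab top (array([ 0.63442846, -0.17356153,  0.08523779]), np.float64(0.001376476551491937))
lug Y (array([0.47322338, 0.18734158, 0.08985947]), np.float64(3.1496224834650865e-06)) plane [[0.47342716 0.18760125 0.088     ]]
lug B (array([0.42233324, 0.20200292, 0.09037751]), np.float64(0.0006565665746105471)) plane [[0.42217164 0.20234631 0.088     ]]
head Y (array([0.54916368, 0.16305681, 0.03433656]), np.float64(0.0006266655432861272)) [[0.54825189 0.16259829 0.038     ]]
restL [0.4234 0.2308 0.0277]
restR [0.4343 0.1779 0.0294]
beam [0.3809 0.2203 0.0372]
decoy [0.4226 0.0767 0.0231]
rail [ 0.4709 -0.1778  0.0374]
rest [[0.5067, 0.2121, 0.03], [0.4873, 0.1525, 0.03], [0.385, 0.1885, 0.03], [0.4038, 0.2469, 0.03]]
decoy [[0.4682, 0.0867, 0.03], [0.4551, 0.0435, 0.03], [0.3757, 0.0654, 0.03], [0.3902, 0.1083, 0.03]]
beamend [[0.3405, 0.2462, 0.038], [0.3331, 0.216, 0.038]]
```

```bash
cat >> h.py <<'E'
from scipy.spatial.transform import Rotation as Rn
def plan(wps):
    """wps: (x,y,z,jaw yaw deg); prints tool-frame shift (mm) and twist (rad) for each leg, tool made vertical"""
    st=bot.read_state(); p=np.array(st['position']); R=Rn.from_rotvec(st['tool_rot'])
    y=R.as_matrix()[:,1]; print('now',p.round(4),'jaw',np.degrees(np.arctan2(y[1],y[0])).round(2),'tilt',np.degrees(np.arccos(-R.as_matrix()[2,2])).round(2),'w',st['gripper_width'].round(4) if hasattr(st['gripper_width'],'round') else st['gripper_width'],'F',np.round(st['ft_force'],1),'t',st['time_s'])
    for w in wps:
        c=np.degrees(np.arctan2(R.as_matrix()[1,1],R.as_matrix()[0,1])); a=w[3]
        a=c+(a-c+90)%180-90
        r=np.radians(a); Y=np.array([np.cos(r),np.sin(r),0]);Z=np.array([0,0,-1.]);X=np.cross(Y,Z)
        N=Rn.from_matrix(np.c_[X,Y,Z]); q=np.array(w[:3])
        print('->',w,'shift',(R.inv().apply(q-p)*1e3).round(1),'twist',(R.inv()*N).as_rotvec().round(3),'dist',np.linalg.norm(q-p).round(3))
        p,R=q,N
E
python3 - <<'E'
from h import *
plan([(.42,-.35,.28,-75.8),(.54,-.06,.28,-40),(.448,.195,.20,-18),(.448,.195,.049,-18)])
E
```

```text
now [ 0.1655 -0.654   0.1918] jaw -75.8 tilt 0.07 w 0.0867817181119167 F [ 0.6 -0.1 -0.1] t 0.2
-> (0.42, -0.35, 0.28, -75.8) shift [ 321.3 -232.4  -87.9] twist [-0.001  0.     0.   ] dist 0.406
-> (0.54, -0.06, 0.28, -40) shift [ 187.5 -251.7    0. ] twist [ 0.     0.    -0.625] dist 0.314
-> (0.448, 0.195, 0.2, -18) shift [ 136.2 -234.4   80. ] twist [ 0.     0.    -0.384] dist 0.283
-> (0.448, 0.195, 0.049, -18) shift [  0.   0. 151.] twist [0. 0. 0.] dist 0.151
```

Call:
arm_command --xyz '[[40,-29,-22],[80,-58,-44],[120,-87,-66],[160,-116,-88]]' --twist '[[0,0,0],[0,0,0],[0,0,0],[0,0,0]]' --grip '[1,1,1,1]'

```text
time_s: 0.7
position: [0.2931, -0.5012, 0.281]
tool_rot: [-3.117, -0.388, 0.0]
ft_force: [0.5, 0.2, 0.9]
gripper_width: 0.0873
```

Call:
arm_command --xyz '[[40,-29,0],[80,-58,0],[120,-87,0],[161,-116,0]]' --twist '[[0,0,0],[0,0,0],[0,0,0],[0,0,0]]' --grip '[1,1,1,1]'

```text
time_s: 1.2
position: [0.4206, -0.3494, 0.2805]
tool_rot: [3.117, 0.388, 0.0]
ft_force: [0.5, -1.1, -0.6]
gripper_width: 0.0874
```

```bash
python3 - <<'E'
from h import *
plan([(.54,-.06,.28,-40),(.448,.195,.20,-18),(.448,.195,.049,-18)])
E
```

```text
now [ 0.4206 -0.3494  0.2805] jaw -75.82 tilt 0.02 w 0.08739880270991549 F [ 0.5 -1.1 -0.6] t 1.2
-> (0.54, -0.06, 0.28, -40) shift [ 186.7 -251.3    0.4] twist [ 0.     0.    -0.625] dist 0.313
-> (0.448, 0.195, 0.2, -18) shift [ 136.2 -234.4   80. ] twist [ 0.     0.    -0.384] dist 0.283
-> (0.448, 0.195, 0.049, -18) shift [  0.   0. 151.] twist [0. 0. 0.] dist 0.151
```

Tracking is accurate, so I'll carry on to a point above the rule.

Call:
arm_command --xyz '[[37,-50,0],[75,-100,0],[112,-151,0],[149,-201,0],[187,-251,0]]' --twist '[[0,0,-0.125],[0,0,-0.25],[0,0,-0.375],[0,0,-0.5],[0,0,-0.625]]' --grip '[1,1,1,1,1]'

```text
time_s: 1.82
position: [0.5397, -0.0606, 0.2806]
tool_rot: [2.844, 1.333, 0.0]
ft_force: [0.3, -0.8, 0.4]
gripper_width: 0.0867
```

Call:
arm_command --xyz '[[27,-47,16],[54,-94,32],[82,-141,48],[109,-188,64],[136,-234,80]]' --twist '[[0,0,-0.08],[0,0,-0.16],[0,0,-0.24],[0,0,-0.32],[0,0,-0.384]]' --grip '[1,1,1,1,1]'

```text
time_s: 2.45
position: [0.4467, 0.1936, 0.2001]
tool_rot: [2.539, 1.849, 0.001]
ft_force: [-0.1, 0.2, -0.4]
gripper_width: 0.087
```

```bash
python3 - <<'E'
from h import *
plan([(.448,.195,.10,-18),(.448,.195,.049,-18)])
E
```

```text
now [0.4467 0.1936 0.2001] jaw -17.89 tilt 0.05 w 0.08702823693665723 F [-0.1  0.2 -0.4] t 2.45
-> (0.448, 0.195, 0.1, -18) shift [  1.7   0.8 100.1] twist [0.001 0.    0.002] dist 0.1
-> (0.448, 0.195, 0.049, -18) shift [ 0.  0. 51.] twist [0. 0. 0.] dist 0.051
```

Call:
arm_command --xyz '[[2,1,55],[2,1,110],[2,1,135],[2,1,151],[2,1,151]]' --twist '[[0,0,0],[0,0,0],[0,0,0],[0,0,0],[0,0,0]]' --grip '[1,1,1,1,1]'

```text
time_s: 3.08
position: [0.4487, 0.1937, 0.049]
tool_rot: [-2.541, -1.847, 0.002]
ft_force: [0.2, -0.5, 0.9]
gripper_width: 0.0868
```

Call:
arm_command --xyz '[[0,0,0],[0,0,0],[0,0,0],[0,0,0],[0,0,0]]' --twist '[[0,0,0],[0,0,0],[0,0,0],[0,0,0],[0,0,0]]' --grip '[-1,-1,-1,-1,-1]'

```text
time_s: 3.7
position: [0.4489, 0.1946, 0.0502]
tool_rot: [-2.541, -1.847, -0.001]
ft_force: [-3.9, 1.3, 6.8]
gripper_width: 0.0451
```

```bash
python3 - <<'E'
from h import *
plan([])
T=snap('top');S=snap('side')
a=cv2.resize(T['pixels'][235:345,210:320],(400,400));b=cv2.resize(S['pixels'][225:325,290:390],(400,400))
cv2.imwrite('pics/g1.png',np.hstack([a,b])[...,::-1])
E
```

```text
now [0.4489 0.1946 0.0502] jaw -17.97 tilt 0.04 w 0.045050364508703845 F [-3.9  1.3  6.8] t 3.7
```

View pics/g1.png

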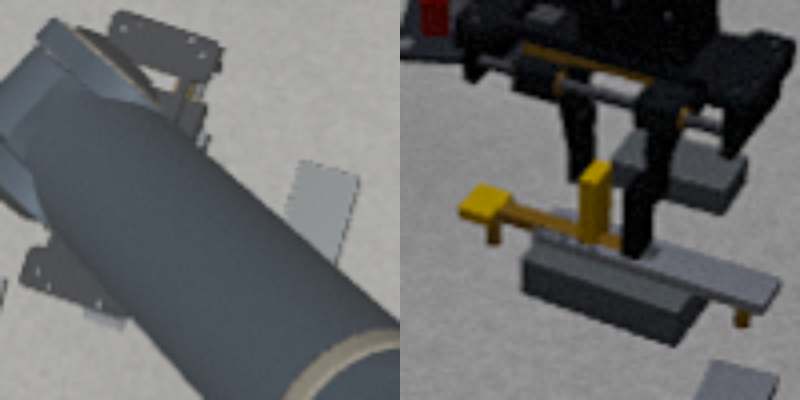

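The fingers straddle the lugs and are still closing (45 mm), so I'll keep closing.

Call:
arm_command --xyz '[[0,0,-3],[0,0,-3],[0,0,-3],[0,0,-3],[0,0,-3]]' --twist '[[0,0,0],[0,0,0],[0,0,0],[0,0,0],[0,0,0]]' --grip '[-1,-1,-1,-1,-1]'

```text
time_s: 4.42
position: [0.4489, 0.1938, 0.0523]
tool_rot: [2.541, 1.847, -0.0]
ft_force: [-0.3, -0.7, -2.5]
gripper_width: 0.0234
```

```bash
python3 - <<'E'
from h import *
plan([(.448,.195,.17,-18),(.555,-.02,.17,12),(.555,-.181,.17,48.7)])
E
```

```text
now [0.4489 0.1938 0.0523] jaw -17.99 tilt 0.01 w 0.02341517026767674 F [-0.3 -0.7 -2.5] t 4.425
-> (0.448, 0.195, 0.17, -18) shift [   0.8   -1.3 -117.7] twist [-0.  0.  0.] dist 0.118
-> (0.555, -0.02, 0.17, 12) shift [-171.4  168.2    0. ] twist [ 0.     0.    -0.524] dist 0.24
-> (0.555, -0.181, 0.17, 48.7) shift [-157.5  -33.5    0. ] twist [ 0.     0.    -0.641] dist 0.161
```

The lugs are squeezed together (23.4 mm). I'll lift, carry the rule to above the frame, and re-fit the frame edges from the saved picture.

Call:
arm_command --xyz '[[0,0,-40],[0,0,-80],[0,0,-118]]' --twist '[[0,0,0],[0,0,0],[0,0,0]]' --grip '[-1,-1,-1]'

```text
time_s: 4.8
position: [0.4489, 0.1939, 0.1716]
tool_rot: [2.541, 1.847, 0.0]
ft_force: [0.1, -0.1, -2.8]
gripper_width: 0.0231
```

Call:
arm_command --xyz '[[-34,34,0],[-68,67,0],[-103,101,0],[-137,134,0],[-171,168,0]]' --twist '[[0,0,-0.105],[0,0,-0.21],[0,0,-0.315],[0,0,-0.42],[0,0,-0.524]]' --grip '[-1,-1,-1,-1,-1]'

```text
time_s: 5.42
position: [0.5563, -0.0221, 0.1703]
tool_rot: [1.972, 2.445, -0.0]
ft_force: [1.1, 0.5, -2.1]
gripper_width: 0.0231
```

Call:
arm_command --xyz '[[-31,-7,0],[-63,-14,0],[-94,-20,0],[-126,-27,0],[-157,-33,0]]' --twist '[[0,0,-0.13],[0,0,-0.26],[0,0,-0.39],[0,0,-0.52],[0,0,-0.641]]' --grip '[-1,-1,-1,-1,-1]'

```text
time_s: 6.05
position: [0.556, -0.1823, 0.1702]
tool_rot: [-1.101, -2.942, 0.0]
ft_force: [0.7, 0.2, -1.8]
gripper_width: 0.0238
```

```bash
cat > fr.py <<'E'
from h import *
def edges(s,lo,hi,z,axis,ks,sign,name,verb=True):
    """subpixel gradient extremum between two guide lines; axis 'h': scan columns in row k; lo/hi: fn(k)->start,end"""
    g=cv2.GaussianBlur(cv2.cvtColor(s['pixels'],cv2.COLOR_RGB2GRAY).astype(float),(0,0),.7); pts=[]
    for k in ks:
        a,b=int(lo(k)),int(hi(k)); line=g[k,a:b] if axis=='h' else g[a:b,k]
        d=np.diff(line)*sign; i=d.argmax()
        if 0<i<len(d)-1 and d[i]>3:
            o=(d[i-1]-d[i+1])/(2*(d[i-1]-2*d[i]+d[i+1])+1e-9); c=a+i+.5+o
            pts.append((c,k) if axis=='h' else (k,c))
    P=onplane(s,pts,z)[:,:2]
    for _ in range(3):
        m=np.median(P,0) if 0 else P.mean(0); u=np.linalg.svd(P-m)[2][0]; u*=np.sign(u[0] if axis=='h' else u[1]); r=(P-m)@[-u[1],u[0]]; P=P[abs(r)<2*r.std()+2e-4]
    if verb: print(name,len(P),'ang',np.degrees(np.arctan2(u[1],u[0])).round(2),'pt',m.round(4),'rms',r.std().round(5))
    return m,u
E
python3 - <<'E'
from fr import *
plan([])
T=dict(np.load('top.npz'))
L=lambda x0,y0,x1,y1,o:(lambda k:x0+(k-y0)*(x1-x0)/(y1-y0)+o)
V=range(226,268)
w=4
def run(nm,x0,y0,x1,y1,z,sg,V=V): return edges(T,L(x0,y0,x1,y1,-w),L(x0,y0,x1,y1,w+1),z,'h',V,sg,nm)
a=run('plate L',341.2,213,347,291,.008,-1)
b=run('plate R',434,207,441.5,285,.008,1)
c=run('rail L inner',364,223,368,273,.038,-1)
d=run('rail R outer',424,219,428.5,270,.038,-1)
def runv(nm,x0,y0,x1,y1,z,sg,V): return edges(T,L(y0,x0,y1,x1,-w),L(y0,x0,y1,x1,w+1),z,'v',V,sg,nm)
e=runv('near inner',366,274,420,270.5,.038,1,range(372,418))
f=runv('far outer',362,217,385,215,.038,1,range(363,386))
g=runv('plate near',350,291.5,440,285.5,.008,1,range(355,435))
h=runv('plate far',343,212,432,207.5,.008,-1,range(348,428))
E
```

```text
now [ 0.556  -0.1823  0.1702] jaw 48.97 tilt 0.03 w 0.023782709589508174 F [ 0.7  0.2 -1.8] t 6.05
plate L 42 ang 3.79 pt [ 0.5596 -0.0489] rms 0.00023
plate R 42 ang 3.75 pt [ 0.5611 -0.3089] rms 0.00031
rail L inner 42 ang 4.35 pt [ 0.555  -0.1087] rms 0.00035
rail R outer 42 ang 4.37 pt [ 0.5559 -0.2694] rms 0.00033
near inner 46 ang 93.8 pt [ 0.485  -0.1846] rms 0.0002
far outer 23 ang 94.06 pt [ 0.642  -0.1319] rms 0.00023
plate near 80 ang 93.98 pt [ 0.4447 -0.1884] rms 0.00026
plate far 77 ang 93.84 pt [ 0.6643 -0.1724] rms 0.00025
```

Edge fits give plate yaw 3.8°, centre (0.5546, −0.1794), and side rails about 0.5° off, which is 1–2 mm of rack. The frame looks almost square already, and the rule will show it. Lowering into the red corners and releasing.

```bash
python3 - <<'E'
from h import *
plan([(.5548,-.1793,.10,49),(.5548,-.1793,.061,49)])
E
```

```text
now [ 0.556  -0.1823  0.1702] jaw 48.97 tilt 0.03 w 0.023782709589508174 F [ 0.7  0.2 -1.8] t 6.05
-> (0.5548, -0.1793, 0.1, 49) shift [ 2.9  1.5 70.2] twist [-0.    -0.    -0.001] dist 0.07
-> (0.5548, -0.1793, 0.061, 49) shift [ 0.  0. 39.] twist [0. 0. 0.] dist 0.039
```

Call:
arm_command --xyz '[[3,1,30],[3,1,60],[3,1,70],[3,1,70]]' --twist '[[0,0,0],[0,0,0],[0,0,0],[0,0,0]]' --grip '[-1,-1,-1,-1]'

```text
time_s: 6.55
position: [0.5547, -0.1782, 0.1002]
tool_rot: [-1.106, -2.94, -0.0]
ft_force: [0.2, -0.4, -2.0]
gripper_width: 0.0234
```

```bash
python3 - <<'E'
from h import *
plan([(.5548,-.1793,.061,49)])
S=snap('side');T=snap('top')
b=cv2.resize(S['pixels'][160:260,270:390],(480,400));a=cv2.resize(T['pixels'][195:305,335:445],(320,400))
cv2.imwrite('pics/p1.png',np.hstack([a,b])[...,::-1])
E
```

```text
now [ 0.5547 -0.1782  0.1002] jaw 48.77 tilt 0.05 w 0.023367616313689835 F [ 0.2 -0.4 -2. ] t 6.55
-> (0.5548, -0.1793, 0.061, 49) shift [-0.8 -0.7 39.2] twist [-0.    -0.001 -0.004] dist 0.039
```

View pics/p1.png

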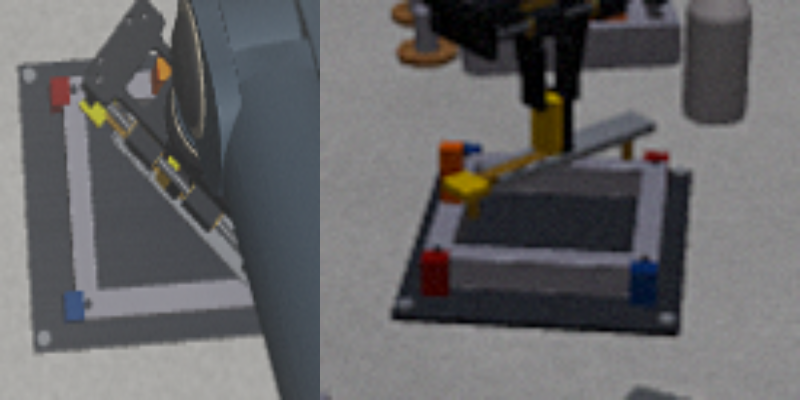

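The rule is held level over the red diagonal, yellow towards red_far and black towards red_near. Lowering and opening now.

Call:
arm_command --xyz '[[0,-1,15],[0,-1,28],[0,-1,36],[0,-1,39],[0,-1,39]]' --twist '[[0,0,0],[0,0,0],[0,0,0],[0,0,0],[0,0,0]]' --grip '[-1,-1,-1,-1,-1]'

```text
time_s: 7.28
position: [0.5542, -0.179, 0.0613]
tool_rot: [-1.106, -2.94, -0.0]
ft_force: [0.2, -0.5, -2.3]
gripper_width: 0.0235
```

Call:
arm_command --xyz '[[0,0,0],[0,0,0],[0,0,0],[0,0,0],[0,0,0]]' --twist '[[0,0,0],[0,0,0],[0,0,0],[0,0,0],[0,0,0]]' --grip '[0,1,1,1,1]'

```text
time_s: 7.9
position: [0.5546, -0.1791, 0.0619]
tool_rot: [1.106, 2.939, 0.0]
ft_force: [-0.6, 0.3, 0.5]
gripper_width: 0.0648
```

Call:
arm_command --xyz '[[0,0,0],[0,0,0],[0,0,0],[0,0,0],[0,0,0]]' --twist '[[0,0,0],[0,0,0],[0,0,0],[0,0,0],[0,0,0]]' --grip '[1,1,1,1,1]'

```text
time_s: 8.52
position: [0.5542, -0.1791, 0.0615]
tool_rot: [1.106, 2.94, -0.0]
ft_force: [-0.3, -0.3, 0.5]
gripper_width: 0.0869
```

```bash
python3 - <<'E'
from h import *
plan([(.5548,-.1793,.2,49),(.53,.1,.25,20)])
E
```

```text
now [ 0.5542 -0.1791  0.0615] jaw 48.76 tilt 0.01 w 0.08687591454521884 F [-0.3 -0.3  0.5] t 8.525
-> (0.5548, -0.1793, 0.2, 49) shift [  -0.6    0.2 -138.5] twist [-0.     0.    -0.004] dist 0.139
-> (0.53, 0.1, 0.25, 20) shift [202.  194.5 -50. ] twist [0.    0.    0.506] dist 0.285
```

Call:
arm_command --xyz '[[0,0,-30],[0,0,-80],[0,0,-138]]' --twist '[[0,0,0],[0,0,0],[0,0,0]]' --grip '[1,1,1]'

```text
time_s: 8.9
position: [0.5534, -0.179, 0.2002]
tool_rot: [-1.105, -2.939, -0.0]
ft_force: [1.4, -1.3, -0.3]
gripper_width: 0.0872
```

Call:
arm_command --xyz '[[40,39,-10],[80,78,-20],[121,117,-30],[162,156,-40],[202,195,-50]]' --twist '[[0,0,0],[0,0,0],[0,0,0],[0,0,0],[0,0,0]]' --grip '[1,1,1,1,1]'

```text
time_s: 9.52
position: [0.5304, 0.1023, 0.2499]
tool_rot: [1.106, 2.94, -0.0]
ft_force: [1.4, 0.3, -0.5]
gripper_width: 0.0869
```

```bash
python3 - <<'E'
from h import *
plan([])
S=snap('side');T=snap('top')
for n,s in(('top1',T),('side1',S)): np.savez(n+'.npz',**{k:np.array(v) for k,v in s.items()})
b=cv2.resize(S['pixels'][160:260,270:390],(400,400),interpolation=cv2.INTER_CUBIC);a=cv2.resize(T['pixels'][200:300,340:440],(400,400),interpolation=cv2.INTER_CUBIC)
cv2.imwrite('pics/r1.png',np.hstack([a,b])[...,::-1])
E
```

```text
now [0.5304 0.1023 0.2499] jaw 48.75 tilt 0.05 w 0.08687237520157967 F [ 1.4  0.3 -0.5] t 9.525
```

View pics/r1.png

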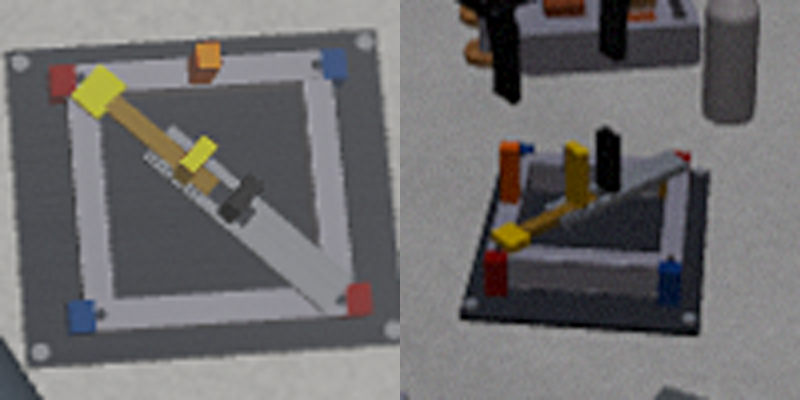

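Both pins look seated in the red corners, the yellow end at (99,92) and the black end at (330,290) in the crop. Now the numbers.

```bash
cat > rd.py <<'E'
from h import *
def lugs(tn,sn,yt,bt,ys,bs,zt=.096):
    T=dict(np.load(tn));S=dict(np.load(sn)); out={}
    for n,ut,us in(('Y',yt,ys),('B',bt,bs)):
        p,e=tri(T,ut,S,us); q=onplane(T,ut,zt)[0]; r=onplane(S,us,zt)[0]; out[n]=q
        print(n,'tri',p.round(4),'gap',round(e,4),'top-plane',q[:2].round(4),'side-plane',r[:2].round(4))
    d=(out['Y']-out['B'])[:2]; L=np.linalg.norm(d); u=d/L
    print('lug dist',L.round(4),'reading',(L-.012).round(4),'ang',np.degrees(np.arctan2(u[1],u[0])).round(1),'mid',((out['Y']+out['B'])/2)[:2].round(4))
    print('pinB',(out['B'][:2]-.073*u).round(4),'pinY',(out['Y'][:2]+.073*u).round(4))
E
python3 - <<'E'
from rd import *
T=dict(np.load('top1.npz'));S=dict(np.load('side1.npz'))
a=lambda x,y:(340+(x+.5)/4-.5,200+(y+.5)/4-.5)
b=lambda x,y:(270+(x+.5)*.3-.5,160+(y+.5)*.25-.5)
h=cv2.cvtColor(T['pixels'],cv2.COLOR_RGB2HSV)[215:260,365:410].astype(int)
m=(h[...,0]>=20)&(h[...,0]<34)&(h[...,1]>150)&(h[...,2]>150); y,x=np.nonzero(m); yc=(x.mean()+365,y.mean()+215); print('ymask',m.sum(),yc, a(199,153))
g=T['pixels'][243:257,393:408].mean(2).round().astype(int); print(g)
lugs('top1.npz','side1.npz',a(200,153),a(245,189),b(576,147),b(609,132)) if 0 else lugs('top1.npz','side1.npz',a(200,153),a(245,189),b(176,147),b(209,132))
c=np.array([.5546,-.1794]);t=np.radians(3.8);R=np.array([[np.cos(t),-np.sin(t)],[np.sin(t),np.cos(t)]])
for n,p in dict(red_near=(-.07,-.07),red_far=(.07,.07),blue_near=(-.07,.07),blue_far=(.07,-.07)).items(): print(n,(c+R@p).round(4))
E
```

```text
ymask 79 (np.float64(378.0886075949367), np.float64(230.0632911392405)) (389.375, 237.875)
[[116 145 146 148 115  80  78  80  79  71  82  81  80  80  79]
 [106 117 144 146 147 132  83  78  61  66  66  83  81  80  81]
 [104  90  90 143 146 146 151  61  68  64  66  71  68  82  80]
 [100  80  75  91 145 149 119  63  66  67  65  67  71  83  81]
 [ 83  80  79  79  74  99  59  64  67  68  67  68  60  82  80]
 [ 79  81  80  80  81  62  65  69  70  66  72  64  80  81  80]
 [ 78  81  82  81  59  66  69  69  67  63 102 136  82  77  80]
 [102  82  82  61  67  67  69  67  66  77 150 145 129  97  76]
 [148 116  62  49  49  68  69  69  65  94 146 145 143 144  94]
 [147  94  50  49  49  50  56  70  68  75  89 144 143 143 142]
 [146  97  52  50  51  51  50  71  80  77  96 144 140 143 143]
 [108 147 101  50  47  53  70  80  76  96 146 143 142 138 143]
 [ 76 109 148  97  60 103 100  75  78 130 143 143 142 142 140]
 [ 78  77  91 146 148 147 148  96 129 147 142 142 141 141 142]]
Y tri [ 0.5682 -0.1655  0.0937] gap 0.0002 top-plane [ 0.5679 -0.1652] side-plane [ 0.5673 -0.1611]
B tri [ 0.543  -0.1939  0.0953] gap 0.0035 top-plane [ 0.5447 -0.1937] side-plane [ 0.541  -0.1922]
lug dist 0.0368 reading 0.0248 ang 50.8 mid [ 0.5563 -0.1794]
pinB [ 0.4985 -0.2503] pinY [ 0.6141 -0.1086]
red_near [ 0.4894 -0.2539]
red_far [ 0.6198 -0.1049]
blue_near [ 0.4801 -0.1142]
blue_far [ 0.6291 -0.2446]
```

```bash
cat >> fr.py <<'E'
L=lambda x0,y0,x1,y1,o:(lambda k:x0+(k-y0)*(x1-x0)/(y1-y0)+o)
def centre(s,e1,e2,V1,V2,z,ends,sg=(1,-1)):
    a=edges(s,L(*e1,-4),L(*e1,5),z,'h',V1,sg[0],'e1');b=edges(s,L(*e2,-4),L(*e2,5),z,'h',V2,sg[1],'e2')
    u=a[1]+b[1];u/=np.linalg.norm(u);n=np.array([-u[1],u[0]]);w=(a[0]-b[0])@n;m=(a[0]+b[0])/2
    print('width',w.round(4),'ang',np.degrees(np.arctan2(u[1],u[0])).round(2))
    for k,p in ends.items(): print(k,'lateral of line',((m-p)@n).round(4),'along',((p-m)@u).round(4))
    return m,u
E
python3 - <<'E'
from fr import *
T=dict(np.load('top1.npz'))
E=dict(rn=np.array([.4894,-.2539]),rf=np.array([.6198,-.1049]))
m,u=centre(T,(396,251,420,276),(408,250.5,426.5,270.5),range(254,274),range(252,268),.046,E)
# yellow head and beam end along the rule
hsv=cv2.cvtColor(T['pixels'],cv2.COLOR_RGB2HSV).astype(int); k=(hsv[...,0]>=20)&(hsv[...,0]<34)&(hsv[...,1]>150)&(hsv[...,2]>150)
k[:, :355]=0;k[:,373:]=0;k[230:]=0;k[:210]=0
y,x=np.nonzero(k); P=onplane(T,np.c_[x,y],.046)[:,:2]; c=P.mean(0); n=np.array([-u[1],u[0]])
print('head n',len(P),c.round(4),'along',np.percentile((P-m)@u,[1,99]).round(4),'lat',np.percentile((P-m)@n,[1,99]).round(4),'rf along',((E['rf']-m)@u).round(4))
print(T['pixels'][266:284,410:432].mean(2).round().astype(int))
E
```

```text
e1 10 ang 38.43 pt [ 0.5005 -0.2229] rms 0.00278
e2 11 ang 45.64 pt [ 0.526  -0.2349] rms 0.0007
width 0.026 ang 42.04
rn lateral of line 0.0026 along -0.0344
rf lateral of line -0.0208 along 0.1622
head n 86 [ 0.6189 -0.1045] along [0.1493 0.1729] lat [0.0075 0.035 ] rf along 0.1622
[[144 143 143 143 142 142 140 141 142 143 140 139 141 140 141 146 150 139
   91  81  81  84]
 [140 141 144 143 143 142 143 140 140 142 143 142 141 141 138 140 148 140
   93  81  84  86]
 [126 142 142 143 143 141 144 141 140 139 141 143 141 141 140 139 141 137
  106  82  85  84]
 [ 83 125 140 143 143 143 142 142 141 141 139 141 142 141 140 142 142 132
  103  81  83  83]
 [ 77  78 110 141 143 142 143 142 142 142 142 140 140 142 143 142 143 132
  104  84  85  84]
 [ 89  86  90 118 137 142 142 142 142 142 141 140 140 140 142 143 131 100
   82  85  85  86]
 [137 137 134 132 105 137 140 143 142 144 142 143 142 141 141 138 117  82
   83  85  86  85]
 [150 149 149 149 130 121 136 141 143 142 143 142 143 142 136 117 104  84
   86  85  88  85]
 [147 147 148 147 149 143 105 127 138 142 141 143 142 139 110  76  86  
[... 159 characters left out ...]
8 142 145 145 132 124 117  84
   86  87  83  87]
 [147 148 148 149 148 147 148 150 144 118 119 142 148 148 150 151 137  84
   85  86  85  86]
 [146 147 145 146 144 144 144 147 145 140 128 130 142 141 141 137 116  87
   77  77  79  78]
 [128 129 129 126 112 114 113 113 110  99  97  94  84  84  79  70  67  72
   72  74  76  80]
 [ 83  82  82  83  84  83  84  83  84  83  82  84  82  83  85  84  85  87
   84  87  87  84]
 [ 82  82  83  84  84  82  85  83  85  84  83  84  83  86  84  85  86  83
   85  83  86  83]
 [ 83  82  83  84  83  83  84  82  84  83  84  83  85  84  85  83  84  84
   85  83  85  84]
 [ 82  83  82  81  84  83  81  84  86  83  84  83  83  83  84  83  84  84
   82  85  85  84]]
```

```bash
python3 - <<'E'
from fr import *
T=dict(np.load('top1.npz'))
e=onplane(T,[(427.6,270.5),(420.4,278),(424,274.3)],.046)[:,:2]; print(e.round(4))
hd=np.array([.6189,-.1045]); d=hd-e[2]; L=np.linalg.norm(d);u=d/L
print('L',L,'ang',np.degrees(np.arctan2(u[1],u[0])),'pinB',e[2]+.018*u,'->rn',np.linalg.norm(e[2]+.018*u-[.4894,-.2539]),'pinY',hd-.006*u,'->rf',np.linalg.norm(hd-.006*u-[.6198,-.1049]),'reading',L-.024-.158)
plan([(.5548,-.1793,.2,49),(.5548,-.1793,.0615,49)])
E
```

```text
[[ 0.49   -0.2715]
 [ 0.4701 -0.2518]
 [ 0.4799 -0.2616]]
L 0.20978693957289046 ang 48.50685054644308 pinB [ 0.4918353  -0.24815512] ->rn 0.006239740617332428 pinY [ 0.61492482 -0.10899421] ->rf 0.006366314603165796 reading 0.027786939572890468
now [0.5294 0.1093 0.2516] jaw 49.46 tilt 0.29 w 0.08714114208896576 F [ 0.9 -0.2  1.2] t 9.625
-> (0.5548, -0.1793, 0.2, 49) shift [-206.9 -203.1   50.5] twist [ 0.005 -0.     0.008] dist 0.294
-> (0.5548, -0.1793, 0.0615, 49) shift [  0.    0.  138.5] twist [0. 0. 0.] dist 0.138
```

Both pins are seated, about 6.3 mm from each corner (7 nominal), and the reading is about 26–28 mm. I'll retrace the path, re-squeeze and move to the blue diagonal.

Call:
arm_command --xyz '[[-40,-39,0],[-80,-78,10],[-121,-117,20],[-162,-156,35],[-202,-195,50]]' --twist '[[0,0,0],[0,0,0],[0,0,0],[0,0,0],[0,0,0]]' --grip '[1,1,1,1,1]'

```text
time_s: 10.25
position: [0.554, -0.1815, 0.1991]
tool_rot: [1.107, 2.94, -0.001]
ft_force: [1.6, 0.2, 0.1]
gripper_width: 0.0871
```

Call:
arm_command --xyz '[[0,0,50],[0,0,95],[0,0,125],[0,0,138],[0,0,138]]' --twist '[[0,0,0],[0,0,0],[0,0,0],[0,0,0],[0,0,0]]' --grip '[1,1,1,1,1]'

```text
time_s: 10.88
position: [0.554, -0.1792, 0.0612]
tool_rot: [-1.106, -2.94, -0.0]
ft_force: [-0.3, -0.5, 0.3]
gripper_width: 0.0871
```

Call:
arm_command --xyz '[[0,0,0],[0,0,0],[0,0,0],[0,0,0],[0,0,0]]' --twist '[[0,0,0],[0,0,0],[0,0,0],[0,0,0],[0,0,0]]' --grip '[-1,-1,-1,-1,-1]'

```text
time_s: 11.5
position: [0.5543, -0.1791, 0.0617]
tool_rot: [1.106, 2.94, -0.0]
ft_force: [0.1, -0.1, 0.5]
gripper_width: 0.0451
```

Call:
arm_command --xyz '[[0,0,0],[0,0,0],[0,0,0],[0,0,0],[0,0,0]]' --twist '[[0,0,0],[0,0,0],[0,0,0],[0,0,0],[0,0,0]]' --grip '[-1,-1,-1,-1,-1]'

```text
time_s: 12.12
position: [0.5543, -0.1791, 0.0615]
tool_rot: [1.106, 2.94, 0.0]
ft_force: [0.0, -0.2, 0.8]
gripper_width: 0.023
```

```bash
python3 - <<'E'
from h import *
plan([(.5548,-.1793,.17,49),(.5548,-.1793,.17,3.8),(.5546,-.1794,.17,-41.2),(.5546,-.1794,.061,-41.2)])
E
```

```text
now [ 0.5543 -0.1791  0.0615] jaw 48.76 tilt 0.02 w 0.022981740309682388 F [ 0.  -0.2  0.8] t 12.125
-> (0.5548, -0.1793, 0.17, 49) shift [  -0.6    0.2 -108.5] twist [ 0.     0.    -0.004] dist 0.108
-> (0.5548, -0.1793, 0.17, 3.8) shift [0. 0. 0.] twist [0.    0.    0.789] dist 0.0
-> (0.5546, -0.1794, 0.17, -41.2) shift [-0.1 -0.2  0. ] twist [0.    0.    0.785] dist 0.0
-> (0.5546, -0.1794, 0.061, -41.2) shift [  0.   0. 109.] twist [ 0.  0. -0.] dist 0.109
```

Call:
arm_command --xyz '[[0,0,-15],[0,0,-50],[0,0,-90],[0,0,-109]]' --twist '[[0,0,0],[0,0,0],[0,0,0],[0,0,0]]' --grip '[-1,-1,-1,-1]'

```text
time_s: 12.62
position: [0.555, -0.1791, 0.1729]
tool_rot: [1.105, 2.938, -0.0]
ft_force: [0.4, 0.8, -1.9]
gripper_width: 0.0232
```

Call:
arm_command --xyz '[[0,0,0],[0,0,0],[0,0,0],[0,0,0],[0,0,0]]' --twist '[[0,0,0.157],[0,0,0.314],[0,0,0.471],[0,0,0.628],[0,0,0.785]]' --grip '[-1,-1,-1,-1,-1]'

```text
time_s: 13.25
position: [0.5533, -0.179, 0.1698]
tool_rot: [-2.152, -2.287, 0.002]
ft_force: [0.1, 1.1, -2.0]
gripper_width: 0.0227
```

Call:
arm_command --xyz '[[0,0,0],[0,0,0],[0,0,0],[0,0,0],[0,0,0]]' --twist '[[0,0,0.157],[0,0,0.314],[0,0,0.471],[0,0,0.628],[0,0,0.785]]' --grip '[-1,-1,-1,-1,-1]'

```text
time_s: 13.88
position: [0.5533, -0.1789, 0.1697]
tool_rot: [-2.863, -1.29, 0.003]
ft_force: [-1.0, 0.0, -3.4]
gripper_width: 0.0231
```

Call:
arm_command --xyz '[[0,0,40],[0,0,70],[0,0,70],[0,0,70]]' --twist '[[0,0,0],[0,0,0],[0,0,0],[0,0,0]]' --grip '[-1,-1,-1,-1]'

```text
time_s: 14.38
position: [0.5548, -0.1791, 0.1013]
tool_rot: [2.86, 1.298, 0.002]
ft_force: [0.3, 0.4, -2.1]
gripper_width: 0.0228
```

```bash
python3 - <<'E'
from h import *
plan([(.5546,-.1794,.061,-41.2)])
S=snap('side');T=snap('top')
b=cv2.resize(S['pixels'][160:260,270:390],(480,400));a=cv2.resize(T['pixels'][195:305,335:445],(320,400))
cv2.imwrite('pics/p2.png',np.hstack([a,b])[...,::-1])
E
```

```text
now [ 0.5548 -0.1791  0.1013] jaw -41.19 tilt 0.07 w 0.022800057050606528 F [ 0.3  0.4 -2.1] t 14.375
-> (0.5546, -0.1794, 0.061, -41.2) shift [-0.4 -0.  40.3] twist [ 0.001 -0.001  0.   ] dist 0.04
```

View pics/p2.png

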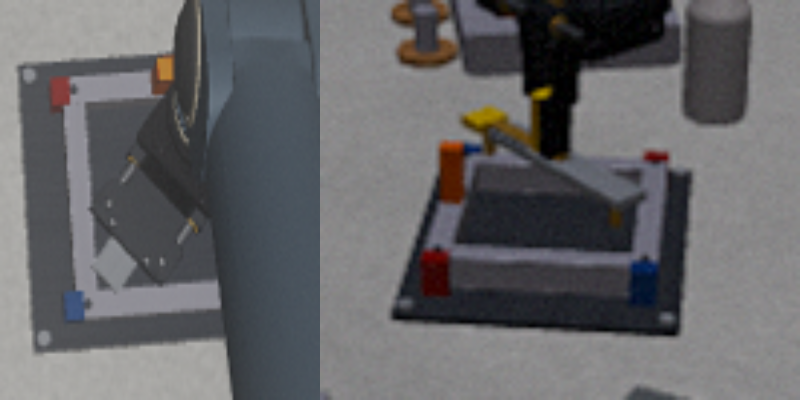

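The rule is over the blue diagonal, black towards blue_near and yellow towards blue_far. Lower, release, retreat and look.

Call:
arm_command --xyz '[[0,0,15],[0,0,28],[0,0,36],[0,0,40],[0,0,40]]' --twist '[[0,0,0],[0,0,0],[0,0,0],[0,0,0],[0,0,0]]' --grip '[-1,-1,-1,-1,-1]'

```text
time_s: 15.1
position: [0.5537, -0.1785, 0.0614]
tool_rot: [-2.86, -1.298, 0.002]
ft_force: [-3.8, 1.7, 7.0]
gripper_width: 0.0231
```

Call:
arm_command --xyz '[[0,0,0],[0,0,0],[0,0,0],[0,0,0],[0,0,0]]' --twist '[[0,0,0],[0,0,0],[0,0,0],[0,0,0],[0,0,0]]' --grip '[0,1,1,1,1]'

```text
time_s: 15.72
position: [0.5538, -0.1791, 0.06]
tool_rot: [-2.861, -1.298, 0.001]
ft_force: [0.4, -0.6, -0.1]
gripper_width: 0.0648
```

Call:
arm_command --xyz '[[0,0,0],[0,0,0],[0,0,0],[0,0,0],[0,0,0]]' --twist '[[0,0,0],[0,0,0],[0,0,0],[0,0,0],[0,0,0]]' --grip '[1,1,1,1,1]'

```text
time_s: 16.35
position: [0.5542, -0.1791, 0.0605]
tool_rot: [2.861, 1.298, 0.0]
ft_force: [0.4, -0.1, -0.6]
gripper_width: 0.087
```

Call:
arm_command --xyz '[[0,0,-30],[0,0,-80],[0,0,-139]]' --twist '[[0,0,0],[0,0,0],[0,0,0]]' --grip '[1,1,1]'

```text
time_s: 16.73
position: [0.5534, -0.179, 0.2001]
tool_rot: [-2.86, -1.297, 0.002]
ft_force: [0.5, 0.3, 0.1]
gripper_width: 0.0869
```

```bash
python3 - <<'E'
from h import *
plan([(.53,.1,.25,-41.2)])
E
```

```text
now [ 0.5534 -0.179   0.2001] jaw -41.19 tilt 0.12 w 0.08689073625148576 F [0.5 0.3 0.1] t 16.725
-> (0.53, 0.1, 0.25, -41.2) shift [ 194.5 -201.4  -49.6] twist [-0.002  0.001  0.   ] dist 0.284
```

Call:
arm_command --xyz '[[39,-40,-10],[78,-80,-20],[117,-120,-30],[156,-161,-40],[195,-201,-50]]' --twist '[[0,0,0],[0,0,0],[0,0,0],[0,0,0],[0,0,0]]' --grip '[1,1,1,1,1]'

```text
time_s: 17.35
position: [0.5309, 0.1018, 0.25]
tool_rot: [2.86, 1.298, 0.001]
ft_force: [1.3, 0.4, -0.4]
gripper_width: 0.087
```

```bash
python3 - <<'E'
from h import *
plan([])
S=snap('side');T=snap('top')
for n,s in(('top2',T),('side2',S)): np.savez(n+'.npz',**{k:np.array(v) for k,v in s.items()})
b=cv2.resize(S['pixels'][160:260,270:390],(400,400),interpolation=cv2.INTER_CUBIC);a=cv2.resize(T['pixels'][200:300,340:440],(400,400),interpolation=cv2.INTER_CUBIC)
cv2.imwrite('pics/r2.png',np.hstack([a,b])[...,::-1])
E
```

```text
now [0.5309 0.1018 0.25  ] jaw -41.2 tilt 0.05 w 0.08696077089270707 F [ 1.3  0.4 -0.4] t 17.35
```

View pics/r2.png

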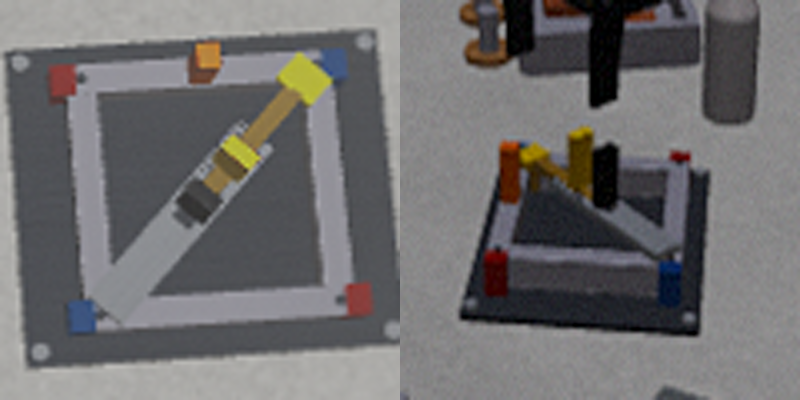

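```bash
python3 - <<'E'
from fr import *
T=dict(np.load('top2.npz'))
hsv=cv2.cvtColor(T['pixels'],cv2.COLOR_RGB2HSV).astype(int); k=(hsv[...,0]>=20)&(hsv[...,0]<34)&(hsv[...,1]>150)&(hsv[...,2]>150)
n,l,st,ce=cv2.connectedComponentsWithStats(k[200:300,340:440].astype(np.uint8)); print(st[1:,4],ce[1:].round(1))
i=1+np.argmin(ce[1:,1]+(st[1:,4]<40)*999); hd=onplane(T,ce[i]+[340,200],.046)[0,:2]
e=onplane(T,[(366.4,277.2)],.046)[0,:2]
d=hd-e;Ln=np.linalg.norm(d);u=d/Ln
print('ang',np.degrees(np.arctan2(u[1],u[0])),'pinB->bn',np.linalg.norm(e+.018*u-[.4801,-.1142]),'pinY->bf',np.linalg.norm(hd-.006*u-[.6291,-.2446]),'reading',Ln-.182, 'rough mid',(e+.018*u+hd-.006*u)/2)
print(T['pixels'][270:283,360:375].mean(2).round().astype(int))
# rails again, this picture and the red one
def run(T,nm,x0,y0,x1,y1,z,sg,V): return edges(T,L(x0,y0,x1,y1,-4),L(x0,y0,x1,y1,5),z,'h',V,sg,nm)
for f in('top1','top2'):
    X=dict(np.load(f+'.npz')); print(f)
    run(X,'plate L',341.2,213,347,291,.008,-1,range(226,268));run(X,'plate R',434,207,441.5,285,.008,1,range(226,268))
    if f=='top1': V1=range(234,268);V2=range(226,262)
    else: V1=range(226,266);V2=range(230,268)
    run(X,'rail L inner',364,223,368,273,.038,-1,V1);run(X,'rail R outer',424,219,428.5,270,.038,-1,V2)
E
```

```text
[83 37] [[75.6 19.2]
 [59.7 37.5]]
ang -40.52510907806095 pinB->bn 0.008340716163006532 pinY->bf 0.007295565975077288 reading 0.024542904613422373 rough mid [ 0.55465314 -0.18004704]
[[105 146 150 148 144 141 141 142 142 140 143 141 140 141 143]
 [ 79 142 149 146 142 141 143 142 142 143 142 141 141 141 143]
 [ 90 144 148 141 140 141 142 142 143 142 141 141 143 143 140]
 [ 66 143 145 141 142 143 143 143 142 141 138 142 144 141 142]
 [ 67 125 112 136 143 142 143 141 140 140 143 143 141 140 140]
 [ 84  86  84 107 137 143 143 142 140 141 143 141 141 140 138]
 [ 90  88  86 113 114 137 142 138 139 142 140 140 140 139 144]
 [ 91  91  87 114 116  94 133 140 144 142 142 141 138 142 149]
 [ 89  90  91  86  81  76  79 118 139 142 141 139 142 148 149]
 [ 91  89  90  86  85  83 131 121 123 137 139 139 147 150 150]
 [ 91  90  88  87 133 139 152 152 140 113 134 148 152 151 151]
 [ 92  91  91  88 146 151 152 151 151 135 129 148 151 148 149]
 [ 91  91  85  81 116 119 118 117 119 105 101 102 100  87  82]]
top1
plate L 42 ang 3.82 pt [ 0.5596 -0.049 ] rms 0.00023
plate R 42 ang 3.77 pt [ 0.5611 -0.3089] rms 0.0003
rail L inner 34 ang 4.4 pt [ 0.5441 -0.1096] rms 0.00035
rail R outer 36 ang 4.3 pt [ 0.564  -0.2688] rms 0.00033
top2
plate L 42 ang 3.8 pt [ 0.5596 -0.049 ] rms 0.00023
plate R 42 ang 3.77 pt [ 0.5611 -0.3089] rms 0.0003
rail L inner 39 ang 4.23 pt [ 0.559  -0.1084] rms 0.00036
rail R outer 38 ang 4.33 pt [ 0.5504 -0.2698] rms 0.00035
```

Both pins are seated in the blue corners too. I'll refine the two readings by profiling the lug tops along the rule.

```bash
python3 - <<'E'
from fr import *
for f,mid,ang in(('top1',(.5548,-.1790),49.1),('top2',(.5546,-.1795),-41)):
    T=dict(np.load(f+'.npz')); a=np.radians(ang);u=np.array([np.cos(a),np.sin(a)]);n=np.array([-u[1],u[0]])
    s=np.arange(-.045,.045,.0005); acc=[]
    for w in np.arange(-.007,.0071,.001):
        P=np.c_[np.array(mid)+s[:,None]*u+w*n,np.full(len(s),.096)]; q=proj(T,P).astype(np.float32)
        acc.append(cv2.remap(T['pixels'],q[:,:1],q[:,1:],cv2.INTER_LINEAR)[:,0])
    p=np.mean(acc,0); sat=p[:,0]-p[:,2]; gray=p.mean(1)
    for nm,v in(('R-B',sat),('gray',gray)):
        g=np.gradient(cv2.GaussianBlur(v.reshape(-1,1),(0,0),2).ravel()); i=[j for j in range(2,len(g)-2) if abs(g[j])==abs(g[j-2:j+3]).max() and abs(g[j])>2]
        print(f,nm,[(round(s[j]*1e3,1),round(g[j],1)) for j in i])
    print('sat',sat[::4].astype(int).tolist());print('gray',gray[::4].astype(int).tolist())
E
```

```text
top1 R-B [(np.float64(13.5), np.float64(14.7)), (np.float64(25.5), np.float64(-14.3))]
top1 gray [(np.float64(-32.0), np.float64(-2.2)), (np.float64(-26.0), np.float64(-5.8)), (np.float64(-12.5), np.float64(6.0)), (np.float64(14.0), np.float64(5.0)), (np.float64(25.0), np.float64(-3.8))]
sat [-5, -5, -6, -6, -6, -6, -5, -5, -5, -4, -2, 0, 0, 0, 0, 0, -2, -5, -5, -5, -6, -3, 5, 10, 11, 9, 6, 7, 10, 56, 118, 125, 123, 125, 119, 74, 13, 6, 7, 11, 9, 9, 10, 11, 9]
gray [125, 125, 126, 126, 125, 126, 123, 113, 112, 105, 78, 67, 67, 68, 66, 64, 82, 107, 111, 111, 110, 109, 115, 117, 118, 117, 117, 117, 112, 111, 136, 141, 140, 140, 140, 125, 114, 117, 116, 116, 118, 118, 119, 120, 117]
top2 R-B [(np.float64(-13.0), np.float64(7.2)), (np.float64(2.5), np.float64(-2.0)), (np.float64(12.5), np.float64(10.0)), (np.float64(24.5), np.float64(-8.7))]
top2 gray [(np.float64(-42.5), np.float64(-6.6)), (np.float64(-34.5), np.float64(-4.3)), (np.float64(-24.0), np.float64(2.4)), (np.float64(-12.5), np.float64(5.3)), (np.float64(1.5), np.float64(-4.1)), (np.float64(13.0), np.float64(8.8)), (np.float64(24.5), np.float64(-4.5))]
sat [-5, -5, -5, -5, -5, -3, 0, 1, 1, 0, 0, 0, 0, 0, -1, 1, 25, 54, 55, 56, 57, 58, 58, 56, 46, 43, 44, 42, 48, 92, 121, 123, 123, 126, 116, 78, 55, 61, 59, 58, 58, 60, 57, 57, 57]
gray [142, 124, 94, 85, 87, 74, 56, 51, 52, 52, 56, 68, 70, 68, 67, 68, 80, 105, 110, 110, 107, 109, 110, 100, 82, 76, 76, 75, 78, 111, 141, 141, 140, 140, 137, 115, 109, 111, 109, 108, 107, 107, 105, 106, 105]
```

The refined readings are about 26.3 mm (red) and 25.1 mm (blue). The diagonals differ by about 1–2 mm, so the rail is about +1 mm off (edge angles say about +1.4 mm). That is inside the 3 mm tolerance, so no shift is needed. Now I'll return the rule to its rest.

Call:
arm_command --xyz '[[-39,40,0],[-78,80,10],[-117,120,20],[-156,161,35],[-195,201,50]]' --twist '[[0,0,0],[0,0,0],[0,0,0],[0,0,0],[0,0,0]]' --grip '[1,1,1,1,1]'

```text
time_s: 18.08
position: [0.554, -0.1815, 0.1991]
tool_rot: [2.861, 1.297, 0.0]
ft_force: [0.4, 0.2, 0.8]
gripper_width: 0.087
```

Call:
arm_command --xyz '[[0,0,50],[0,0,95],[0,0,125],[0,0,138],[0,0,138]]' --twist '[[0,0,0],[0,0,0],[0,0,0],[0,0,0],[0,0,0]]' --grip '[1,1,1,1,1]'

```text
time_s: 18.7
position: [0.5539, -0.1792, 0.0612]
tool_rot: [-2.861, -1.298, 0.001]
ft_force: [0.1, 0.3, 0.4]
gripper_width: 0.0872
```

Call:
arm_command --xyz '[[0,0,0],[0,0,0],[0,0,0],[0,0,0],[0,0,0]]' --twist '[[0,0,0],[0,0,0],[0,0,0],[0,0,0],[0,0,0]]' --grip '[-1,-1,-1,-1,-1]'

```text
time_s: 19.32
position: [0.5542, -0.1791, 0.0616]
tool_rot: [2.861, 1.298, 0.0]
ft_force: [0.0, 1.2, 1.0]
gripper_width: 0.0448
```

Call:
arm_command --xyz '[[0,0,0],[0,0,0],[0,0,0],[0,0,0],[0,0,0]]' --twist '[[0,0,0],[0,0,0],[0,0,0],[0,0,0],[0,0,0]]' --grip '[-1,-1,-1,-1,-1]'

```text
time_s: 19.95
position: [0.5543, -0.1792, 0.0615]
tool_rot: [2.861, 1.298, 0.0]
ft_force: [1.2, -0.3, 0.7]
gripper_width: 0.0228
```

```bash
python3 - <<'E'
from h import *
plan([(.5548,-.1793,.17,-41.2),(.52,.01,.17,-30),(.4489,.1938,.17,-18),(.4489,.1938,.053,-18)])
E
```

```text
now [ 0.5543 -0.1792  0.0615] jaw -41.2 tilt 0.03 w 0.022786803623787797 F [ 1.2 -0.3  0.7] t 19.95
-> (0.5548, -0.1793, 0.17, -41.2) shift [   0.2    0.5 -108.5] twist [ 0. -0.  0.] dist 0.108
-> (0.52, 0.01, 0.17, -30) shift [ 119.5 -150.9    0. ] twist [ 0.     0.    -0.195] dist 0.192
-> (0.4489, 0.1938, 0.17, -18) shift [ 123.6 -153.5    0. ] twist [ 0.     0.    -0.209] dist 0.197
-> (0.4489, 0.1938, 0.053, -18) shift [  0.   0. 117.] twist [0. 0. 0.] dist 0.117
```

Call:
arm_command --xyz '[[0,0,-15],[0,0,-50],[0,0,-90],[0,0,-109]]' --twist '[[0,0,0],[0,0,0],[0,0,0],[0,0,0]]' --grip '[-1,-1,-1,-1]'

```text
time_s: 20.45
position: [0.5551, -0.1791, 0.1731]
tool_rot: [2.859, 1.297, 0.004]
ft_force: [0.9, -0.2, -1.3]
gripper_width: 0.023
```

Call:
arm_command --xyz '[[30,-38,0],[60,-75,0],[90,-113,0],[120,-151,0]]' --twist '[[0,0,-0.05],[0,0,-0.1],[0,0,-0.15],[0,0,-0.195]]' --grip '[-1,-1,-1,-1]'

```text
time_s: 20.95
position: [0.5184, 0.0119, 0.17]
tool_rot: [-2.72, -1.572, 0.002]
ft_force: [0.2, 1.1, -1.7]
gripper_width: 0.0229
```

Call:
arm_command --xyz '[[31,-38,0],[62,-77,0],[93,-115,0],[124,-154,0],[124,-154,0]]' --twist '[[0,0,-0.05],[0,0,-0.1],[0,0,-0.15],[0,0,-0.209],[0,0,-0.209]]' --grip '[-1,-1,-1,-1,-1]'

```text
time_s: 21.58
position: [0.4456, 0.1992, 0.1705]
tool_rot: [-2.533, -1.856, -0.0]
ft_force: [0.0, -1.6, -2.7]
gripper_width: 0.0228
```

```bash
python3 - <<'E'
from h import *
plan([(.4489,.1938,.0545,-18)])
E
```

```text
now [0.4456 0.1992 0.1705] jaw -17.55 tilt 0.1 w 0.022794572603420916 F [ 0.  -1.6 -2.7] t 21.575
-> (0.4489, 0.1938, 0.0545, -18) shift [ -4.3   5.  116. ] twist [-0.001 -0.001  0.008] dist 0.116
```

Call:
arm_command --xyz '[[0,0,30],[0,0,60],[0,0,80],[0,0,80],[0,0,80]]' --twist '[[0,0,0],[0,0,0],[0,0,0],[0,0,0],[0,0,0]]' --grip '[-1,-1,-1,-1,-1]'

```text
time_s: 22.2
position: [0.4489, 0.1949, 0.091]
tool_rot: [2.543, 1.844, 0.001]
ft_force: [0.8, -0.4, -2.6]
gripper_width: 0.0231
```

```bash
python3 - <<'E'
from h import *
plan([(.4489,.1938,.0545,-18)])
E
```

```text
now [0.4489 0.1949 0.091 ] jaw -18.09 tilt 0.05 w 0.02306534938741471 F [ 0.8 -0.4 -2.6] t 22.2
-> (0.4489, 0.1938, 0.0545, -18) shift [-1.1  0.3 36.5] twist [ 0.001 -0.    -0.002] dist 0.037
```

Call:
arm_command --xyz '[[-1,0,18],[-1,0,30],[-1,0,36],[-1,0,37],[-1,0,37]]' --twist '[[0,0,0],[0,0,0],[0,0,0],[0,0,0],[0,0,0]]' --grip '[-1,-1,-1,-1,-1]'

```text
time_s: 22.82
position: [0.4473, 0.194, 0.0537]
tool_rot: [2.542, 1.846, -0.003]
ft_force: [-2.7, -0.9, 4.6]
gripper_width: 0.0229
```

Call:
arm_command --xyz '[[0,0,0],[0,0,0],[0,0,0],[0,0,0],[0,0,0]]' --twist '[[0,0,0],[0,0,0],[0,0,0],[0,0,0],[0,0,0]]' --grip '[0,0.5,1,1,1]'

```text
time_s: 23.45
position: [0.4478, 0.1944, 0.0535]
tool_rot: [-2.542, -1.846, -0.0]
ft_force: [0.9, 0.5, 1.1]
gripper_width: 0.0653
```

Call:
arm_command --xyz '[[0,0,0],[0,0,0],[0,0,0],[0,0,0],[0,0,0]]' --twist '[[0,0,0],[0,0,0],[0,0,0],[0,0,0],[0,0,0]]' --grip '[1,1,1,1,1]'

```text
time_s: 24.08
position: [0.4479, 0.1941, 0.0534]
tool_rot: [2.542, 1.845, -0.0]
ft_force: [-0.8, 0.5, 0.4]
gripper_width: 0.0869
```

```bash
python3 - <<'E'
from h import *
plan([(.4489,.1938,.2,-18),(.50,-.10,.26,-18)])
S=snap('side'); h=cv2.cvtColor(S['pixels'],cv2.COLOR_RGB2HSV); cv2.imwrite('pics/q.png',cv2.resize(S['pixels'][225:325,290:390],(500,500))[...,::-1])
E
```

```text
now [0.4479 0.1941 0.0534] jaw -18.05 tilt 0.0 w 0.08689022923617053 F [-0.8  0.5  0.4] t 24.075
-> (0.4489, 0.1938, 0.2, -18) shift [  -0.     1.  -146.6] twist [ 0.     0.    -0.001] dist 0.147
-> (0.5, -0.1, 0.26, -18) shift [-263.6  139.4  -60. ] twist [0. 0. 0.] dist 0.304
```

View pics/q.png

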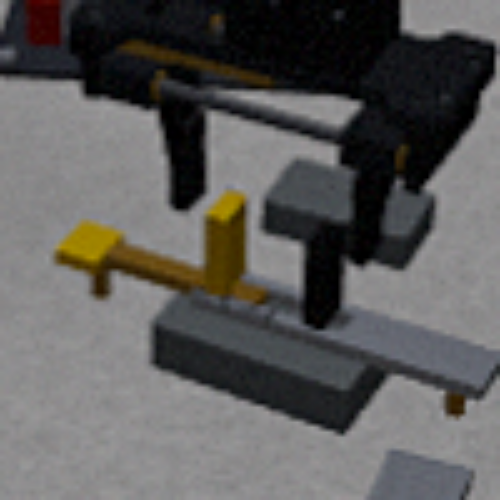

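The rule lies flat on its rest, fully out, with the fingers clear. I'll lift away and re-check the frame's rack.

Call:
arm_command --xyz '[[0,0,-30],[0,0,-80],[0,0,-140],[0,0,-170],[0,0,-170]]' --twist '[[0,0,0],[0,0,0],[0,0,0],[0,0,0],[0,0,0]]' --grip '[1,1,1,1,1]'

```text
time_s: 24.75
position: [0.4494, 0.1949, 0.2259]
tool_rot: [2.541, 1.844, 0.008]
ft_force: [-0.0, 1.2, -0.3]
gripper_width: 0.0872
```

```bash
python3 - <<'E'
from fr import *
plan([])
X=snap('top');np.savez('top3.npz',**{k:np.array(v) for k,v in X.items()}); S=snap('side')
def run(nm,x0,y0,x1,y1,z,sg,V=range(226,268)): return edges(X,L(x0,y0,x1,y1,-4),L(x0,y0,x1,y1,5),z,'h',V,sg,nm)
a=run('plate L',341.2,213,347,291,.008,-1);b=run('plate R',434,207,441.5,285,.008,1)
c=run('rail L',364,223,368,273,.038,-1);d=run('rail R',424,219,428.5,270,.038,-1)
an=lambda u:np.arctan2(u[1],u[0]); print('rack mm',160*((an(c[1])+an(d[1]))-(an(a[1])+an(b[1])))/2)
C=cloud(S)
for n,s in(('top',X),('side',S)):
    hsv=cv2.cvtColor(s['pixels'],cv2.COLOR_RGB2HSV).astype(int);C=cloud(s)
    k=(hsv[...,0]>=20)&(hsv[...,0]<34)&(hsv[...,1]>150)&(hsv[...,2]>120); nn,l,st,ce=cv2.connectedComponentsWithStats(k.astype(np.uint8))
    for i in range(1,nn):
        if st[i,4]>15: print(n,st[i,4],ce[i].round(1),np.median(C[l==i],0).round(4))
# end discs through the other pair: tab top y in plate frame
u=a[1]+b[1];u/=np.linalg.norm(u);nv=np.array([-u[1],u[0]]);mid=((a[0]+b[0])/2)
hsv=cv2.cvtColor(X['pixels'],cv2.COLOR_RGB2HSV).astype(int);k=(hsv[...,0]>=8)&(hsv[...,0]<19)&(hsv[...,1]>150)&(hsv[...,2]>190)
k[:205]=0;k[225:]=0;k[:,:380]=0;k[:,402:]=0;y,x=np.nonzero(k);P=onplane(X,np.c_[x,y],.088)[:,:2]
print('tab top n',len(P),P.mean(0).round(4),'local y',((P-mid)@nv).mean().round(4),np.percentile((P-mid)@nv,[2,98]).round(4))
E
```

```text
now [0.4494 0.1949 0.2259] jaw -18.07 tilt 0.32 w 0.08724862097367621 F [-0.   1.2 -0.3] t 24.75
plate L 42 ang 3.78 pt [ 0.5596 -0.0489] rms 0.00024
plate R 42 ang 3.8 pt [ 0.5611 -0.3089] rms 0.0003
rail L 42 ang 4.35 pt [ 0.555  -0.1087] rms 0.00034
rail R 42 ang 4.37 pt [ 0.5559 -0.2694] rms 0.00033
rack mm 1.5884248644694132
top 78 [265.1 248. ] [0.5491 0.1607 0.0386]
top 36 [253.4 274. ] [0.4735 0.1841 0.0882]
top 142 [124.3 299.2] [0.4077 0.5355 0.0432]
top 62 [152.6 306.5] [0.3864 0.4344 0.1077]
side 23 [335.  265.7] [0.474  0.1894 0.0874]
side 57 [307.6 272.8] [0.5481 0.1619 0.0376]
side 84 [359.3 334.6] [0.3855 0.4365 0.1063]
side 278 [340.9 395. ] [0.4063 0.5379 0.0414]Traceback (most recent call last):
  File "<stdin>", line 17, in <module>
  File "h.py", line 12, in onplane
    o,d=ray(s,uv); return o+d*((z-o[2])/d[:,2])[:,None]
        ~~~^^^^^^
  File "h.py", line 8, in ray
    p=cv2.undistortPoints(uv,s['intrinsics'],np.array(s['dist_coeffs'])).reshape(-1,2)
      ~~~~~~~~~~~~~~~~~~~^^^^^^^^^^^^^^^^^^^^^^^^^^^^^^^^^^^^^^^^^^^^^^^
cv2.error: OpenCV(4.12.0) /io/opencv/modules/calib3d/src/undistort.dispatch.cpp:347: error: (-215:Assertion failed) CV_IS_MAT(_src) && CV_IS_MAT(_dst) && (_src->rows == 1 || _src->cols == 1) && (_dst->rows == 1 || _dst->cols == 1) && _src->cols + _src->rows - 1 == _dst->rows + _dst->cols - 1 && (CV_MAT_TYPE(_src->type) == CV_32FC2 || CV_MAT_TYPE(_src->type) == CV_64FC2) && (CV_MAT_TYPE(_dst->type) == CV_32FC2 || CV_MAT_TYPE(_dst->type) == CV_64FC2) in function 'cvUndistortPointsInternal'
```

The rack is unchanged at about +1.6 mm by edge angles, about +1 mm by the rule. The rule is back at its original spot and height (lug top 0.088, beam top 0.038). Handing in.

```bash
python3 -c "
from h import *
plan([]); print(bot.finish_job())"
```

```text
now [0.4475 0.1937 0.2228] jaw -18.06 tilt 0.06 w 0.08680732114096616 F [ 0.  -0.3 -0.7] t 24.85
the job is handed in; nothing more can be done
None
```

I measured both diagonals and put the rule back flat on its grey rest block. I left the frame's far rail where it was, because the frame was already square within tolerance. The job is handed in at about 25 s; no verdict was reported.

- **Red corners:** the pins sat about 6.2 and 6.4 mm from the corners, and the rule read about 26.3 mm (a rougher whole-rule measure gave 27.8 mm).
- **Blue corners:** the pins sat about 8.3 and 7.3 mm from the corners, and the rule read about 25.1 mm (24.5 mm by the rougher measure).
- **Squareness:** the estimates of the far rail's offset from square do not fully agree. They are about +1 mm from the readings, +1.6 mm from the rail edges (first and last pictures alike), +0.3 mm from the tab and +2.3 mm from the rougher measure. All are within the 3 mm limit, so I did not push the tab.
- **Last checks:** the rule is back at its starting position and height on the rest, fully out. The gripper is open and clear above it.
- **Not completed:** a last re-measurement of the tab failed because its colour mask found no pixels. I did not re-measure the mug, bottle or bracket at the end; nothing was commanded near them at low height.

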